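Load the crowded condiment tray

TASK

Get the serving tray ready for the table: first take the two wooden spoons off it and lay them down on the worktop, clear of the tray. Then stand every ramekin, pepper grinder and bottle that is waiting to the right of the tray upright inside the tray, in whatever space is free, so that none of them touches another thing on it. The salt bowl and the clip-top jar already on the tray must stay where they are and not be bumped.

Things in the scene. Friction and masses are not known exactly. Their poses are not given: they have to be found in the camera images.
- tray: dark wooden serving tray, fixed to the worktop, 390 x 230 mm, long side along its x axis; floor 6 mm thick, walls 6 mm thick and 22 mm high, a low steel bar handle 20 mm out from each short end. Origin: centre of its underside, on the worktop; z up. The inside reaches 189 mm either way along x and 109 mm along y
- salt_bowl: stoneware bowl of salt standing on the tray, 110 mm across at the rim, 51 mm high; stays where it is. Origin: centre of its underside
- jar_small: low clip-top glass jar standing on the tray, round, 94 mm across with its wire clip, 69 mm high; stays where it is. Origin: centre of its underside
- spoon_pale: pale wooden spoon, 265 mm long, round 10 mm handle, head 41 mm wide, 0.04 kg; at the start it lies crosswise over the tray on the long rims. Origin: at the handle's end; its z axis runs along the spoon to the head (within 4 degrees of the handle's line)
- spoon_pale_grip (a point): point on the centre line of the pale spoon's handle, 120 mm from the handle's end, near the balance point
- spoon_pale_head (a point): middle of the pale spoon's head, 230 mm from the handle's end
- spoon_brown: browner wooden spoon, 284 mm long, round 10 mm handle, head 47 mm wide, 0.045 kg; at the start it lies crosswise over the tray on the long rims, about 5 cm from the other, heads at opposite ends. Origin: at the handle's end; its z axis runs along the spoon to the head (within 6 degrees of the handle's line)
- spoon_brown_grip (a point): point on the centre line of the brown spoon's handle, 130 mm from the handle's end, near the balance point
- spoon_brown_head (a point): middle of the brown spoon's head, 250 mm from the handle's end
- ramekin_a: deep plain white ceramic ramekin, open at the top: 57 mm across at the foot, 62 mm at the rim, nearly straight-sided, 68 mm high, 4 mm wall, 0.15 kg. Origin: centre of its underside, z up along its axis. It may be absent.
- ramekin_b: deep plain white ceramic ramekin, open at the top: 57 mm across at the foot, 62 mm at the rim, nearly straight-sided, 68 mm high, 4 mm wall, 0.15 kg. Origin: centre of its underside, z up along its axis. It may be absent.
- grinder_a: glass pepper grinder with a black cap, round, 43 mm across, 112 mm high; the cap (39 mm across, does not turn) is the part from 78 to 112 mm; 0.16 kg. Origin: centre of its underside, z up along its axis. It may be absent.
- grinder_b: glass pepper grinder with a black cap, round, 43 mm across, 112 mm high; the cap (39 mm across, does not turn) is the part from 78 to 112 mm; 0.16 kg. Origin: centre of its underside, z up along its axis. It may be absent.
- square_bottle: square bottle with a black cap, body 42 x 42 mm, 170 mm high; from 143 to 170 mm its round cap is 28 mm across; about 0.42 kg. Origin: centre of its underside, z up. It may be absent.
Mind the look-alikes: they are no part of the job. What is shaped like the grinder_a but red is not meant.

How it is judged:
By the outcome, as a careful person would: the job done as asked, in the order asked, and still so for the second after the job is handed in, with the robot touching nothing.
Of ramekin_a, ramekin_b, grinder_a, grinder_b, square_bottle only 4 to 5 are there at a start; the rules pass over those that are not, and their reading is None.
At some moment in a run one of ramekin_a, ramekin_b may be knocked a few centimetres aside while the robot is not near it.
It also fails if it takes over 208 s, if anything falls off the work surface, if the arm or the gripper's body presses on something with over 40 N, if the wrist force passes 120 N, or if a joint passes its speed limit or range.

ROBOT

A 6-joint arm with a two-finger parallel gripper is mounted at the origin on a cart in front of the work surface, level with it; the furniture and walls round the work are solid. World frame = base frame: x ahead of the robot, y to its left, z up, the work surface at z = 0. Lengths are in mm, angles in rad, forces in N, time in s.
With the tool pointing down it reaches from about 275 to 750 mm from the base axis. Payload 10.2 kg.
Tool frame: the origin (TCP) lies at the very end of the fingers, on their centre line; the grasp point (between the pads) lies 19 mm behind it; z points along the fingers, y is the line along which they close (so a half turn about z gives the same grasp; the last joint's range is limited). The gripper opens to 85 mm and grips with 20 to 120 N. Pads are 22 mm wide; open, the fingers measure 114 mm over their backs; the gripper's body (76 mm by 85 mm) begins 54 mm behind the grasp point. The pads swing forward as they close: fully open they stand 13 mm farther back than shut.
Start: joints at [1.077, 0.313, 1.498, -0, 1.331, -0.223], TCP at [140.451, 505.87, 231.294] pointing down, gripper open.
Joint ranges: [-2.94, 2.94], [-0.97, 2.17], [0.19, 2.56], [-1.23, 4.37], [0.02, 3.11], [-2.88, 2.88]. Speed limits (rad/s): [2.39, 2.39, 3.01, 3.14, 3.14, 3.14].

INTERFACE

Orientations are given as a unit quaternion [w, x, y, z].
In Python, from bench import env gives the robot as it stands. The module is installed in compiled form; this text tells all that it offers.
- The arm moves only by the tool carry_out, never from a script. Its argument "commands" is text: rows parted by semicolons, each of 7 numbers parted by spaces: the shift along the tool's x, y, z in units of 40 mm (1.0 is 40 mm), then the turn, a rotation vector about the tool's x, y, z in units of 5 degrees (1.0 is 5 degrees), then the gripper command: -1 is shut, 1 is fully open, values between are in proportion. A call has 1 to 8 rows; each row shifts and turns the commanded pose from where the row before left it, along the tool's axes as they then stand; what a row does not reach is not made up. A row lasts 1/10 s, in which the tool goes at most 50 mm and 8.59 degrees, less where a joint would pass 70% of its speed; a pose out of reach is approached as far as the arm can. A call is refused whole if a number of a shift passes 1 or a number of a turn 1, either way. A call with a gripper value outside its range is refused whole. The fingers move at their own pace and stop on an object; the grip force is fixed at half the most. Time passes only in rows, so rows that do not move let the fingers close. It gives the time, the measured TCP pose, the force, the opening and the grip force at its end, in the units of the state.
- env.state(): the state, without advancing time (a new reading comes with each control period).
- env.snapshot(name): name is "side" or "top"; returns the picture (400x640x3 uint8, blue, green, red); there is no depth.
- env.camera_params(name): a dict with "fx", "fy", "cx", "cy" (pixels), "T" (4x4, takes a point from camera to world coordinates). Camera axes: x right, y down, z forward; pixel columns grow to the right and rows downward; lengths in mm; the calibration is good to about 2 mm. A picture is of the moment at which its call begins. camera_params takes no time and is no camera call.
- env.finish_job(): hands the job in; it is judged then, once.
Trained networks look in the newest picture that a camera, given by its name, has taken for a name from the list of things; names that differ only in an ending like _2 or _b are one class to them, and where a whole thing is asked for, a point or a joint stands for the part that bears it (a point fixed in the world has none). Each returns a list of dicts, best first, with "p" (0 to 1); they miss things now and then, are a little off and sometimes report something else, mostly with a low value. They report only what shows in the picture. A call takes as long as a camera call. They do not tell look-alikes from the thing itself.
- env.outline_of(camera, thing): "pixels" (400x640 bool, what is visible of it) and "bbox" ([left, top, right, bottom] in pixels, round what is visible of it).
- env.landmark_of(camera, thing): "pixel" ([row, column] in pixels: a listed point, or the origin of a listed thing).
The state is a dict: "t": time; "joint_positions": joint angles; "qvel": joint speeds; "effort": joint torques, N m; "tcp_pos": TCP position; "ee_rot": TCP orientation; "force": force on the tool from outside, world axes, zero at the start; "torque": the same for the moment, N m; "grip_width": finger opening in mm; "grip_force": force on a finger pad.
Only numpy, scipy, OpenCV 4.12 (cv2) and the standard library are available. Lean on these libraries where they do the work, as an engineer would, in place of code of your own. Each camera call takes 0.05 s, during which the arm holds its last target. There are 200 camera calls.

## Working session

There is one attempt and no reset: what is moved stays moved. The work goes in short steps, Python scripts to look and compute and a tool call to move; the robot and the scene stay as the last step left them, time stands still between calls to the robot, and variables do not carry over. Pictures are saved under pics/ and viewed, at most 14 in all, crops included, and the job is handed in when it is done.

Besides the shell and the picture viewer there is one more tool, called after "Emit:" by a JSON object that holds its "name" and its "arguments", one argument or row to a line. carry_out: Moves the arm, as the interface text tells. Its arguments: {"type":"object","properties":{"commands":{"type":"string"}},"required":["commands"]}

```bash
mkdir -p pics
cat > h.py <<'E'
import numpy as np, cv2
from bench import env
def ray(cam,rc):
    c=env.camera_params(cam); T=np.array(c["T"])
    d=T[:3,:3]@np.array([(rc[1]-c["cx"])/c["fx"],(rc[0]-c["cy"])/c["fy"],1.]); return T[:3,3],d
def atz(cam,rc,z):
    o,d=ray(cam,rc); return o+d*(z-o[2])/d[2]
def proj(cam,p):
    c=env.camera_params(cam); T=np.array(c["T"]); q=T[:3,:3].T@(np.array(p)-T[:3,3])
    return [c["cy"]+c["fy"]*q[1]/q[2], c["cx"]+c["fx"]*q[0]/q[2]]
def snap(cam,name=None):
    im=env.snapshot(cam)
    if name: cv2.imwrite(f"pics/{name}.png",im)
    return im
def st():
    s=env.state(); print({k:np.round(s[k],3).tolist() for k in("t","tcp_pos","ee_rot","force","grip_width","joint_positions")})
E
python3 - <<'E'
from h import *
st()
a=snap("top","top0");b=snap("side","side0")
for cam in("top","side"):
    T=np.array(env.camera_params(cam)["T"]);print(cam,T.round(2).tolist(), env.camera_params(cam)["fx"])
    for n in["tray","salt_bowl","jar_small","ramekin_a","grinder_a","square_bottle","spoon_pale","spoon_pale_grip","spoon_pale_head","spoon_brown","spoon_brown_grip","spoon_brown_head"]:
        for r in env.landmark_of(cam,n):
            z={"tray":0,"salt_bowl":6,"jar_small":6}.get(n,27 if "spoon" in n else 0)
            print(n,round(r["p"],2),np.round(r["pixel"]),atz(cam,r["pixel"],z).round())
E
```

```text
{'t': 0.0, 'tcp_pos': [140.35, 505.618, 230.737], 'ee_rot': [-0.0, 0.135, 0.991, -0.001], 'force': [-0.146, 0.024, -0.159], 'grip_width': 85.369, 'joint_positions': [1.077, 0.313, 1.498, -0.0, 1.331, -0.223]}
top [[0.01, -0.99, 0.16, 364.98], [-1.0, -0.01, -0.01, -69.51], [0.01, -0.16, -0.99, 1038.22], [0.0, 0.0, 0.0, 1.0]] 501.7054354349462
tray 0.89 [188. 279.] [565. -13.   0.]
salt_bowl 0.93 [250. 289.] [436. -38.   6.]
jar_small 0.74 [135. 283.] [680. -21.   6.]
ramekin_a 0.78 [171. 397.] [ 605. -264.    0.]
ramekin_a 0.58 [196. 366.] [ 551. -197.    0.]
grinder_a 0.97 [129. 364.] [ 697. -195.    0.]
grinder_a 0.79 [213. 396.] [ 514. -261.    0.]
grinder_a 0.79 [235. 372.] [ 468. -209.    0.]
square_bottle 0.82 [277. 393.] [ 382. -252.    0.]
spoon_pale 0.7 [211. 229.] [512.  86.  27.]
spoon_pale 0.67 [212. 344.] [ 513. -148.   27.]
spoon_pale 0.54 [195. 364.] [ 548. -191.   27.]
spoon_pale_grip 0.84 [201. 283.] [534. -25.  27.]
spoon_pale_head 0.97 [210. 229.] [515.  85.  27.]
spoon_pale_head 0.45 [251. 289.] [432. -38.  27.]
spoon_brown 0.61 [178. 210.] [580. 126.  27.]
spoon_b
[... 382 characters left out ...]
1.] [ 591. -160.    6.]
ramekin_a 0.87 [193. 305.] [ 609. -275.    0.]
ramekin_a 0.69 [205. 312.] [ 564. -179.    0.]
grinder_a 0.92 [201. 348.] [ 468. -235.    0.]
grinder_a 0.91 [190. 364.] [ 435. -351.    0.]
grinder_a 0.84 [200. 267.] [ 703. -189.    0.]
grinder_a 0.58 [198. 337.] [ 504. -255.    0.]
square_bottle 0.91 [202. 380.] [ 378. -246.    0.]
spoon_pale 0.78 [204. 327.] [ 511. -128.   27.]
spoon_pale_grip 0.7 [219. 316.] [520. -20.  27.]
spoon_pale_head 0.79 [238. 308.] [514.  92.  27.]
spoon_brown 0.76 [251. 269.] [578. 173.  27.]
spoon_brown 0.31 [236. 307.] [517.  87.  27.]
spoon_brown_grip 0.78 [222. 291.] [574.  13.  27.]
spoon_brown_head 0.57 [202. 302.] [ 581. -126.   27.]
```

```bash
ls pics
```

```text
side0.png
top0.png
```

View pics/top0.png

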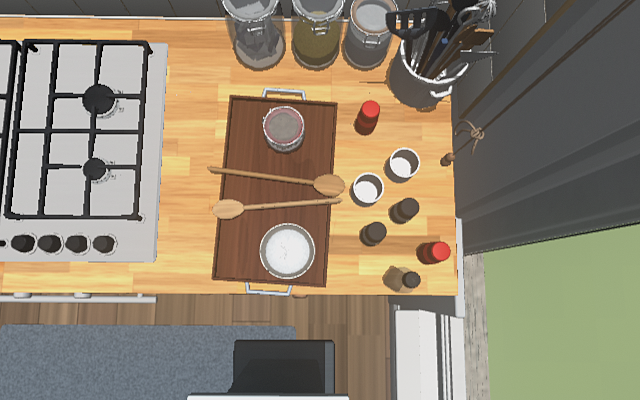

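View pics/side0.png

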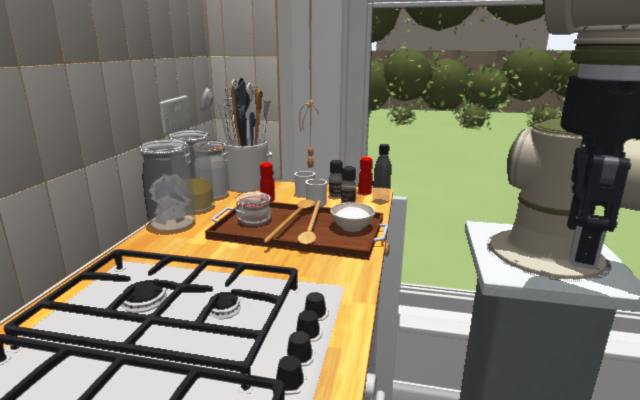

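```bash
cat >> h.py <<'E'
from scipy.optimize import minimize
def circ(r,z): a=np.linspace(0,2*np.pi,24,endpoint=False); return np.c_[r*np.cos(a),r*np.sin(a),0*a+z]
def box(a,b,z0,z1): return np.array([[s*a/2,t*b/2,z] for s in(-1,1) for t in(-1,1) for z in(z0,z1)])
SH={"ramekin":np.r_[circ(28.5,0),circ(31,68)],"grinder":np.r_[circ(21.5,0),circ(21.5,78),circ(19.5,112)],
 "tray":box(390,230,0,22),"salt_bowl":np.r_[circ(30,6),circ(55,57)],"jar_small":np.r_[circ(44,6),circ(44,75)]}
def sil(cam,pts,q,S=4):
    c,s=np.cos(q[2]),np.sin(q[2]); w=pts@np.array([[c,s,0],[-s,c,0],[0,0,1]])+[q[0],q[1],0]
    uv=np.array([proj(cam,p)[::-1] for p in w])
    m=np.zeros((400,640),np.uint8); cv2.fillConvexPoly(m,cv2.convexHull(np.round(uv*16).astype(np.int32)),1,shift=4); return m>0
def fit(masks,shape,q0,yaw=False,hull=False):
    pts=SH[shape]
    def f(v):
        q=[q0[0]+v[0]*10,q0[1]+v[1]*10,q0[2]+(v[2]*.05 if yaw else 0)]; L=0
        for cam,m in masks:
            s=sil(cam,pts,q); L+=1-(s&m).sum()/max(1,(s|m).sum())
        return L/len(masks)
    n=3 if yaw else 2
    r=minimize(f,np.zeros(n),method="Nelder-Mead",options=dict(initial_simplex=np.r_[np.zeros((1,n)),np.eye(n)],xatol=.03,fatol=1e-4))
    v=np.r_[r.x,0,0]; return [round(q0[0]+v[0]*10,1),round(q0[1]+v[1]*10,1),round(q0[2]+(v[2]*.05 if yaw else 0),3)],round(1-r.fun,2)
def find(cls,shape,q0s,cams=("top","side"),yaw=False,verbose=True):
    out=[]
    O={c:env.outline_of(c,cls) for c in cams}
    for q0 in q0s:
        ms=[]
        for c in cams:
            s=sil(c,SH[shape],q0); b=[(((s&r["pixels"]).sum()/(s|r["pixels"]).sum()),i) for i,r in enumerate(O[c])]
            if b and max(b)[0]>.2: ms.append((c,O[c][max(b)[1]]["pixels"]))
        if not ms: out.append((q0,None)); continue
        out.append((fit(ms,shape,q0,yaw),[m[0] for m in ms],[fit([m],shape,q0,yaw) for m in ms] if verbose and len(ms)>1 else ""))
    for o in out: print(cls,*o)
    return out
E
python3 - <<'E'
from h import *
snap("top");snap("side")
find("ramekin_a","ramekin",[(605,-264,0),(551,-197,0)])
find("grinder_a","grinder",[(514,-261,0),(468,-209,0),(697,-190,0),(430,-330,0)])
find("salt_bowl","salt_bowl",[(436,-38,0)],("top",))
find("jar_small","jar_small",[(680,-21,0)],("top",))
find("tray","tray",[(562,-8,-.05)],("top",),yaw=True)
for c in("top","side"):
    for r in env.outline_of(c,"square_bottle"): print(c,r["p"],r["bbox"])
for n in("spoon_pale","spoon_brown"):
    for r in env.outline_of("top",n)[:2]:
        v,u=np.nonzero(r["pixels"]); d=cv2.fitLine(np.c_[u,v].astype(np.float32),cv2.DIST_HUBER,0,.01,.01).ravel()
        print(n,r["p"],r["bbox"])
        for col in range(int(u.min()),int(u.max()),12):
            k=v[u==col]
            if len(k): p=atz("top",[k.mean(),col],27); print((col,round(k.mean(),1),len(k)),p[:2].round(),end=" ")
        print()
# worktop strip
for rc in [(100,165),(260,160),(290,210),(290,420),(200,455)]: print(rc,atz("top",rc,0).round())
E
```

```text
Traceback (most recent call last):
  File "h.py", line 45, in find
    out.append((fit(ms,shape,q0,yaw),[m[0] for m in ms],[fit([m],shape,q0,yaw) for m in ms] if verbose and len(ms)>1 else ""))
                ~~~^^^^^^^^^^^^^^^^^
  File "h.py", line 34, in fit
    r=minimize(f,np.zeros(n),method="Nelder-Mead",options=dict(initial_simplex=np.r_[np.zeros((1,n)),np.eye(n)],xatol=.03,fatol=1e-4))
  File "h.py", line 31, in f
    s=sil(cam,pts,q); L+=1-(s&m).sum()/max(1,(s|m).sum())
  File "h.py", line 24, in sil
    uv=np.array([proj(cam,p)[::-1] for p in w])
                 ~~~~^^^^^^^
  File "h.py", line 9, in proj
    c=env.camera_params(cam); T=np.array(c["T"]); q=T[:3,:3].T@(np.array(p)-T[:3,3])
ValueError: time passes only in moves, steps and waits
```

```bash
cat > /tmp/e.py <<'E'
s=open('h.py').read()
s=s.replace("env.camera_params(cam)","CP(cam)").replace("def ray","_c={}\ndef CP(cam):\n    if cam not in _c: _c[cam]=env.camera_params(cam)\n    return _c[cam]\ndef ray",1)
open('h.py','w').write(s)
E
python3 /tmp/e.py
cat > a.py <<'E'
from h import *
snap("top");snap("side")
find("ramekin_a","ramekin",[(605,-264,0),(551,-197,0)])
find("grinder_a","grinder",[(514,-261,0),(468,-209,0),(697,-190,0),(430,-330,0)])
find("salt_bowl","salt_bowl",[(436,-38,0)],("top",))
find("jar_small","jar_small",[(680,-21,0)],("top",))
find("tray","tray",[(562,-8,-.05)],("top",),yaw=True)
for c in("top","side"):
    for r in env.outline_of(c,"square_bottle"): print(c,r["p"],r["bbox"])
for n in("spoon_pale","spoon_brown"):
    for r in env.outline_of("top",n)[:2]:
        v,u=np.nonzero(r["pixels"])
        print(n,r["p"],r["bbox"])
        for col in range(int(u.min()),int(u.max()),12):
            k=v[u==col]
            if len(k): p=atz("top",[k.mean(),col],27); print((col,round(k.mean(),1),len(k)),p[:2].round(),end=" ")
        print()
for rc in [(100,165),(260,160),(290,210),(290,420),(200,455)]: print(rc,atz("top",rc,0).round())
E
python3 a.py
```

```text
ramekin_a ([np.float64(607.0), np.float64(-266.0), 0], np.float64(0.83)) ['top', 'side'] [([np.float64(607.0), np.float64(-266.0), 0], np.float64(0.96)), ([np.float64(610.0), np.float64(-267.4), 0], np.float64(0.7))]
ramekin_a ([np.float64(554.9), np.float64(-193.2), 0], np.float64(0.89)) ['top', 'side'] [([np.float64(554.9), np.float64(-192.8), 0], np.float64(0.97)), ([np.float64(554.9), np.float64(-193.3), 0], np.float64(0.81))]
grinder_a ([np.float64(514.4), np.float64(-266.4), 0], np.float64(0.76)) ['top', 'side'] [([np.float64(510.9), np.float64(-264.0), 0], np.float64(0.77)), ([np.float64(509.6), np.float64(-256.9), 0], np.float64(0.75))]
grinder_a ([np.float64(464.4), np.float64(-203.2), 0], np.float64(0.81)) ['top', 'side'] [([np.float64(461.6), np.float64(-201.0), 0], np.float64(0.87)), ([np.float64(467.9), np.float64(-221.8), 0], np.float64(0.79))]
grinder_a ([np.float64(702.3), np.float64(-195.0), 0], np.float64(0.81)) ['top', 'side'] [([np.float64(700.4), np.float64(-193.6), 0], np.float64(0.9)), ([np.float64(707.6), np.float64(-202.6), 0], np.float64(0.75))]
grinder_a ([
[... 473 characters left out ...]
.8, 268.2, 420.8, 294.3]
side 0.57 [373.7, 144.5, 394.4, 203.6]
spoon_pale 0.8 [212.7, 198.5, 342.1, 220.3]
(212, np.float64(209.5), 4) [514. 119.] (224, np.float64(209.0), 19) [516.  95.] (236, np.float64(208.5), 16) [517.  71.] (248, np.float64(207.0), 5) [520.  47.] (260, np.float64(206.5), 6) [522.  22.] (272, np.float64(205.5), 6) [524.  -2.] (284, np.float64(204.5), 6) [526. -27.] (296, np.float64(204.0), 5) [528. -51.] (308, np.float64(203.0), 5) [530. -75.] (320, np.float64(202.0), 5) [ 532. -100.] (332, np.float64(201.5), 4) [ 533. -125.] 
(100, 165) [756. 235.   0.]
(260, 160) [413. 227.   0.]
(290, 210) [353. 122.   0.]
(290, 420) [ 356. -306.    0.]
(200, 455) [ 544. -385.    0.]
```

Run:
```python
from h import *
t=snap("top"); s=snap("side")
a=cv2.resize(t[85:300,200:425],None,fx=3,fy=2.75,interpolation=cv2.INTER_CUBIC)
cv2.imwrite("pics/crop1.png",a[:600,:800])
for r in env.outline_of("top","spoon_brown")[:2]:
    v,u=np.nonzero(r["pixels"]); print(r["p"],r["bbox"])
    for col in range(int(u.min()),int(u.max()),12):
        k=v[u==col]
        if len(k): print((col,round(k.mean(),1),len(k)),atz("top",[k.mean(),col],27)[:2].round(),end=" ")
for n,rc in dict(end=(168,208),mid=(176.5,270),neck=(181,315),tip=(186,345)).items(): print(n,atz("top",rc,27).round())
C=[(97,229),(102,338),(286,327),(279,213)]
for rc in C: print(atz("top",rc,22).round())
for d in(0,0.):
    w=[562,-9]; 
u=np.array([.9978,-.066]);v=np.array([.066,.9978])
for su,sv in((195,115),(195,-115),(-195,-115),(-195,115)): print(np.round(proj("top",[*(np.array([562,-9])+su*u+sv*v),22])))
```

```text
0.6 [209.0, 166.4, 346.3, 193.3]
(207, np.float64(168.5), 2) [600. 133.] (219, np.float64(170.0), 5) [597. 108.] (231, np.float64(172.0), 5) [593.  84.] (243, np.float64(173.0), 5) [591.  59.] (255, np.float64(175.0), 5) [587.  34.] (267, np.float64(176.5), 6) [584.   9.] (279, np.float64(178.0), 5) [581. -15.] (291, np.float64(180.0), 5) [577. -40.] (303, np.float64(181.0), 5) [576. -65.] (315, np.float64(183.5), 10) [571. -89.] (327, np.float64(184.5), 22) [ 569. -114.] (339, np.float64(185.0), 17) [ 568. -139.] end [601. 131.  27.]
mid [584.   3.  27.]
neck [576. -89.  27.]
tip [ 566. -151.   27.]
[757.  94.  22.]
[ 749. -137.   22.]
[ 363. -115.   22.]
[375. 113.  22.]
[ 94. 230.]
[102. 338.]
[288. 325.]
[279. 210.]
```

View pics/crop1.png

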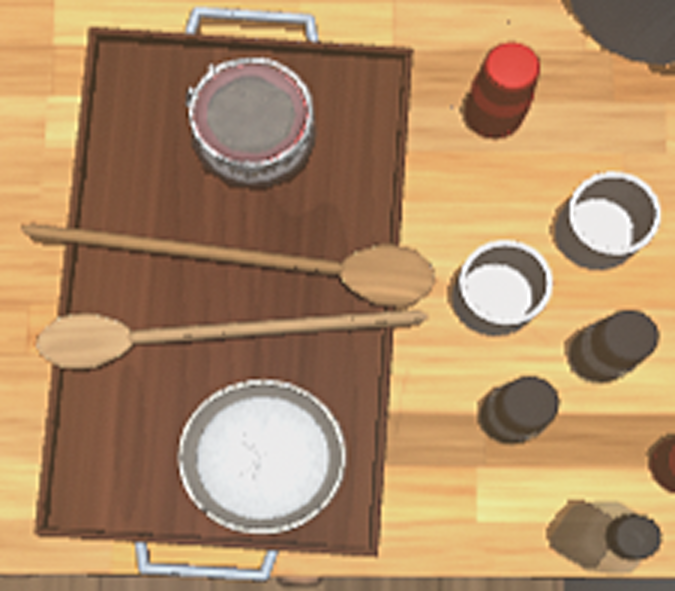

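Emit:
{"name": "carry_out", "arguments": {
  "commands": "0 0 0 0 0 1 1;0 0 0 0 0 1 1;0 0 0 0 0 1 1;0 0 0 0 0 1 1;0 0 0 0 0 1 1;0 0 0 0 0 1 1;0 0 0 0 0 1 1;0 0 0 0 0 1 1"
}}

```text
t: 3.1
tcp_pos: [140.4, 505.9, 231.3]
ee_rot: [-0.0, 0.467, 0.884, -0.0]
force: [-0.3, 0.3, -0.1]
grip_width: 85.4
grip_force: 0.0
```

Emit:
{"name": "carry_out", "arguments": {
  "commands": "0 0 0 0 0 1 1;0 0 0 0 0 1 1;0 0 0 0 0 1 1;0 0 0 0 0 1 1;0 0 0 0 0 1 1;0 0 0 0 0 1 1;0 0 0 0 0 0.8 1"
}}

```text
t: 3.8
tcp_pos: [140.4, 505.9, 231.3]
ee_rot: [0.0, 0.705, 0.709, -0.0]
force: [0.3, 0.1, 0.0]
grip_width: 85.4
grip_force: 0.0
```

Emit:
{"name": "carry_out", "arguments": {
  "commands": "-0.93 0.69 0.2 0 0 0 0;-0.93 0.69 0.2 0 0 0 -0.3;-0.93 0.69 0.2 0 0 0 -0.3;-0.93 0.69 0.2 0 0 0 -0.3;-0.93 0.69 0.2 0 0 0 -0.3;-0.93 0.69 0.2 0 0 0 -0.3;-0.93 0.69 0.2 0 0 0 -0.3;-0.93 0.69 0.2 0 0 0 -0.3"
}}

```text
t: 4.6
tcp_pos: [364.7, 208.5, 167.2]
ee_rot: [0.0, 0.704, 0.71, 0.0]
force: [1.0, 0.9, 0.5]
grip_width: 30.1
grip_force: 0.0
```

Emit:
{"name": "carry_out", "arguments": {
  "commands": "-0.93 0.69 0.2 0 0 0 -0.3;-0.93 0.69 0.2 0 0 0 -0.3;-0.93 0.69 0.2 0 0 0 -0.3;-0.93 0.69 0.2 0 0 0 -0.3;-0.93 0.69 0.2 0 0 0 -0.3;-0.93 0.69 0.2 0 0 0 -0.3;0 0 0 0 0 -0.84 -0.3;0 0 0 0 0 0 -0.3"
}}

```text
t: 5.4
tcp_pos: [531.4, -12.4, 118.8]
ee_rot: [-0.0, 0.678, 0.735, -0.0]
force: [1.0, -0.3, -0.1]
grip_width: 30.1
grip_force: 0.0
```

Emit:
{"name": "carry_out", "arguments": {
  "commands": "0 -0.16 0.8 0 0 0 -0.3;0 0 0.8 0 0 0 -0.3;0 0 0.6 0 0 0 -0.3;0 0 0.36 0 0 0 -0.3;0 0 0 0 0 0 -1;0 0 0 0 0 0 -1;0 0 0 0 0 0 -1;0 0 0 0 0 0 -1"
}}

```text
t: 6.2
tcp_pos: [525.3, -12.1, 17.8]
ee_rot: [0.001, 0.678, 0.735, 0.0]
force: [-0.8, -0.1, 0.4]
grip_width: 7.6
grip_force: 58.5
```

Emit:
{"name": "carry_out", "arguments": {
  "commands": "0 0 -0.6 0 0 0 -1;0 0 -1 0 0 0 -1;0 0 -1 0 0 -1 -1;0 0 0 0 0 -1 -1;0 0 0 0 0 -1 -1;0 0 0 0 0 -1 -1;0 0 0 0 0 -1 -1;0 0 0 0 0 -1 -1"
}}

```text
t: 7.0
tcp_pos: [524.9, -12.1, 121.5]
ee_rot: [0.0, 0.463, 0.887, 0.0]
force: [-0.4, -0.8, -0.1]
grip_width: 8.1
grip_force: 58.7
```

Emit:
{"name": "carry_out", "arguments": {
  "commands": "0 0 0 0 0 -1 -1;0 0 0 0 0 -1 -1;0 0 0 0 0 -1 -1;0 0 0 0 0 -1 -1;0 0 0 0 0 -1 -1;0 0 0 0 0 -1 -1;0 0 0 0 0 -1 -1;0 0 0 0 0 -1 -1"
}}

```text
t: 7.8
tcp_pos: [524.9, -12.2, 121.5]
ee_rot: [0.0, 0.132, 0.991, -0.0]
force: [-0.3, 0.2, -0.1]
grip_width: 7.9
grip_force: 58.7
```

Emit:
{"name": "carry_out", "arguments": {
  "commands": "0 0 0 0 0 -1 -1;0 0 0 0 0 -1 -1;0 0 0 0 0 -1 -1;-0.2 0.9 0 0 0 -0.1 -1;-0.2 0.9 0 0 0 0 -1;-0.2 0.9 0 0 0 0 -1;-0.2 0.9 0 0 0 0 -1;0 0.9 0 0 0 0 -1"
}}

```text
t: 8.6
tcp_pos: [557.2, 169.4, 121.5]
ee_rot: [0.001, -0.001, 1.0, 0.0]
force: [0.3, -0.9, 0.9]
grip_width: 7.7
grip_force: 58.7
```

Run:
```python
from h import *
st()
t=snap("top"); s=snap("side")
cv2.imwrite("pics/c2.png",np.hstack([t[60:320,140:460],s[100:360,170:490]]))
```

```text
{'t': 8.6, 'tcp_pos': [557.161, 169.366, 121.498], 'ee_rot': [0.001, -0.001, 1.0, 0.0], 'force': [0.273, -0.912, 0.91], 'grip_width': 7.703, 'joint_positions': [0.094, 0.539, 1.462, 0.0, 1.139, -1.48]}
```

View pics/c2.png

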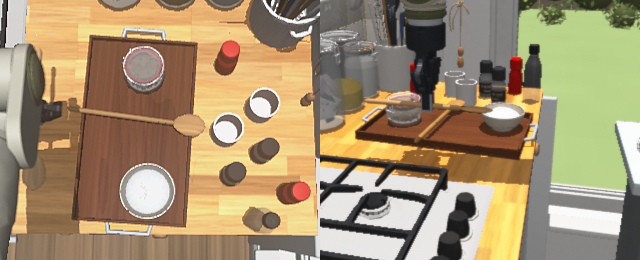

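Emit:
{"name": "carry_out", "arguments": {
  "commands": "0 0.7 0.3 0 0 0 -1;0 0 0.9 0 0 0 -1;0 0 0.9 0 0 0 -1;0 0 0.5 0 0 0 -1;0 0 0.25 0 0 0 -1;0 0 0.1 0 0 0 -1;0 0 0 0 0 0 -0.6;0 0 0 0 0 0 -0.5"
}}

```text
t: 9.5
tcp_pos: [557.3, 195.8, 4.2]
ee_rot: [0.001, -0.002, 1.0, 0.0]
force: [-0.1, 1.1, 0.3]
grip_width: 21.2
grip_force: 0.0
```

Emit:
{"name": "carry_out", "arguments": {
  "commands": "0 0 -0.5 0 0 0 -0.5;0 0 -0.8 0 0 0 -0.5;0 0 -1 0 0 0 -0.3;0 -0.9 -0.3 0 0 1 -0.3;0 -0.9 0 0 0 1 -0.3;0 0 0 0 0 1 -0.3;0 0 0 0 0 1 -0.3;0 0 0 0 0 1 -0.3"
}}

```text
t: 10.3
tcp_pos: [554.0, 123.7, 108.2]
ee_rot: [0.001, 0.217, 0.976, 0.0]
force: [0.8, 0.2, -0.7]
grip_width: 29.3
grip_force: 0.0
```

Emit:
{"name": "carry_out", "arguments": {
  "commands": "0 0 0 0 0 1 -0.3;0 0 0 0 0 1 -0.3;0 0 0 0 0 1 -0.3;0 0 0 0 0 1 -0.3;0 0 0 0 0 1 -0.3;0 0 0 0 0 1 -0.3;0 0 0 0 0 1 -0.3;0 0 0 0 0 1 -0.3"
}}

```text
t: 11.1
tcp_pos: [554.0, 124.0, 108.2]
ee_rot: [0.001, 0.537, 0.843, 0.001]
force: [0.8, 0.2, -0.7]
grip_width: 29.7
grip_force: 0.0
```

Emit:
{"name": "carry_out", "arguments": {
  "commands": "0 0 0 0 0 1 -0.3;0 0 0 0 0 1 -0.3;0 0 0 0 0 1 -0.3;0 0 0 0 0 1 -0.3;0 0 0 0 0 1 -0.3;0 0 0 0 0 1 -0.3;0 0 0 0 0 0.5 -0.3;0 0 0 0 0 0 -0.3"
}}

```text
t: 11.9
tcp_pos: [553.9, 124.0, 108.0]
ee_rot: [0.001, 0.751, 0.66, 0.001]
force: [0.7, 0.2, 0.7]
grip_width: 30.1
grip_force: 0.0
```

Emit:
{"name": "carry_out", "arguments": {
  "commands": "-0.725 0.28 0 0 0 0 -0.3;-0.725 0.28 0 0 0 0 -0.3;-0.725 0.28 0 0 0 0 -0.3;-0.725 0.28 0 0 0 0 -0.3;0 0 0.5 0 0 0 -0.3;0 0 0 0 0 0 -0.3"
}}

```text
t: 12.5
tcp_pos: [582.3, 2.7, 85.5]
ee_rot: [-0.001, 0.751, 0.66, -0.001]
force: [-0.7, 1.3, 1.4]
grip_width: 29.7
grip_force: 0.0
```

Run:
```python
from h import *
t=snap("top")
for n in ("spoon_brown","spoon_pale"):
  for r in env.outline_of("top",n)[:2]:
    v,u=np.nonzero(r["pixels"]); print(n,r["p"],r["bbox"], atz("top",[v.mean(),u.mean()],10).round())
    if n=="spoon_brown":
     for col in range(int(u.min()),int(u.max()),12):
        k=v[u==col]
        if len(k): print((col,round(k.mean(),1),len(k)),atz("top",[k.mean(),col],27)[:2].round(),end=" ")
cv2.imwrite("pics/c3.png",t[60:320,140:460])
```

```text
spoon_brown 0.9 [290.4, 175.8, 347.5, 195.9] [ 573. -109.   10.]
(289, np.float64(180.0), 3) [577. -36.] (301, np.float64(181.0), 5) [576. -61.] (313, np.float64(183.0), 5) [572. -85.] (325, np.float64(185.0), 21) [ 568. -110.] (337, np.float64(185.5), 20) [ 567. -135.] spoon_pale 0.88 [175.9, 130.1, 182.5, 214.7] [599. 196.  10.]
```

View pics/c3.png

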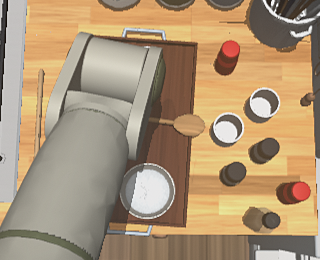

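Emit:
{"name": "carry_out", "arguments": {
  "commands": "0 0.03 0.8 0 0 0 -0.3;0 0 0.6 0 0 0 -0.3;0 0 0.29 0 0 0 -0.3;0 0 0 0 0 0 -1;0 0 0 0 0 0 -1;0 0 0 0 0 0 -1;0 0 0 0 0 0 -1"
}}

```text
t: 13.35
tcp_pos: [585.0, 3.0, 20.3]
ee_rot: [0.001, 0.751, 0.661, 0.001]
force: [0.4, -0.2, -0.3]
grip_width: 7.7
grip_force: 58.6
```

Emit:
{"name": "carry_out", "arguments": {
  "commands": "0 0 -0.6 0 0 0 -1;0 0 -1 0 0 0 -1;0 0 -1 0 0 -1 -1;0 0 0 0 0 -1 -1;0 0 0 0 0 -1 -1;0 0 0 0 0 -1 -1;0 0 0 0 0 -1 -1;0 0 0 0 0 -1 -1"
}}

```text
t: 14.15
tcp_pos: [584.5, 3.1, 123.9]
ee_rot: [0.0, 0.553, 0.833, 0.0]
force: [-0.6, 1.7, -1.4]
grip_width: 7.6
grip_force: 58.7
```

Emit:
{"name": "carry_out", "arguments": {
  "commands": "0 0 0 0 0 -1 -1;0 0 0 0 0 -1 -1;0 0 0 0 0 -1 -1;0 0 0 0 0 -1 -1;0 0 0 0 0 -1 -1;0 0 0 0 0 -1 -1;0 0 0 0 0 -1 -1;0 0 0 0 0 -1 -1"
}}

```text
t: 14.95
tcp_pos: [584.5, 3.0, 123.9]
ee_rot: [0.0, 0.234, 0.972, 0.0]
force: [-0.1, 0.4, -1.2]
grip_width: 7.8
grip_force: 58.8
```

Emit:
{"name": "carry_out", "arguments": {
  "commands": "0 0 0 0 0 -1 -1;0 0 0 0 0 -1 -1;0 0 0 0 0 -1 -1;0 0 0 0 0 -1 -1;0 0 0 0 0 -1 -1;0 0 0 0 0 -0.5 -1;0 0 0 0 0 0 -1"
}}

```text
t: 15.65
tcp_pos: [584.5, 3.0, 123.8]
ee_rot: [0.0, -0.002, 1.0, -0.0]
force: [-0.0, -0.1, -0.9]
grip_width: 7.8
grip_force: 58.8
```

Emit:
{"name": "carry_out", "arguments": {
  "commands": "0 0.92 0 0 0 0 -1;0 0.92 0 0 0 0 -1;0 0.92 0 0 0 0 -1;0 0.92 0 0 0 0 -1;0 0 0.8 0 0 0 -1;0 0 0.9 0 0 0 -1;0 0 0.7 0 0 0 -1;0 0 0.4 0 0 0 -1"
}}

```text
t: 16.45
tcp_pos: [583.0, 150.3, 9.2]
ee_rot: [-0.001, -0.001, 1.0, -0.0]
force: [0.4, 0.0, -0.0]
grip_width: 7.9
grip_force: 58.9
```

Emit:
{"name": "carry_out", "arguments": {
  "commands": "0 0 0.17 0 0 0 -1;0 0 0 0 0 0 -1;0 0 0 0 0 0 -0.7;0 0 0 0 0 0 -0.5;0 0 0 0 0 0 -0.5;0 0 -0.5 0 0 0 -0.5;0 0 -0.8 0 0 0 -0.5;0 0 -1 0 0 0 0"
}}

```text
t: 17.25
tcp_pos: [583.3, 150.2, 97.0]
ee_rot: [-0.001, -0.001, 1.0, -0.0]
force: [0.2, 0.7, 0.3]
grip_width: 34.4
grip_force: 0.0
```

Emit:
{"name": "carry_out", "arguments": {
  "commands": "0 -0.9 -0.7 0 0 0 0.9;0 -1 -0.7 0 0 0 0.9;0 -1 0 0 0 0 0.9;0 -1 0 0 0 0 0.9;0 -1 0 0 0 0 0.9"
}}

```text
t: 17.75
tcp_pos: [584.5, -47.3, 153.3]
ee_rot: [0.001, -0.002, 1.0, -0.0]
force: [0.4, -0.5, -0.3]
grip_width: 81.2
grip_force: 0.0
```

Run:
```python
from h import *
st()
t=snap("top"); s=snap("side")
find("ramekin_a","ramekin",[(607,-266,0),(555,-193,0)])
cv2.imwrite("pics/c4.png",np.hstack([t[60:320,140:460],s[100:360,170:490]]))
```

```text
{'t': 17.75, 'tcp_pos': [584.511, -47.309, 153.332], 'ee_rot': [0.001, -0.002, 1.0, -0.0], 'force': [0.429, -0.469, -0.256], 'grip_width': 81.169, 'joint_positions': [-0.28, 0.513, 1.414, 0.0, 1.214, -1.854]}
ramekin_a ([np.float64(607.3), np.float64(-266.3), 0], np.float64(0.8)) ['top', 'side'] [([np.float64(606.7), np.float64(-265.5), 0], np.float64(0.92)), ([np.float64(608.4), np.float64(-262.0), 0], np.float64(0.7))]
ramekin_a ([np.float64(555.1), np.float64(-193.2), 0], np.float64(0.9)) ['top', 'side'] [([np.float64(554.8), np.float64(-192.9), 0], np.float64(0.98)), ([np.float64(556.2), np.float64(-198.6), 0], np.float64(0.84))]
```

View pics/c4.png

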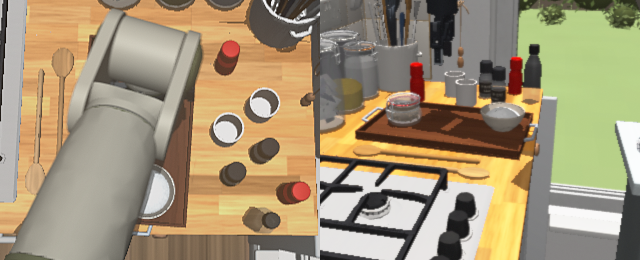

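Emit:
{"name": "carry_out", "arguments": {
  "commands": "0 0 0 0 0 1 0.9;0 0 0 0 0 1 0.9;0 0 0 0 0 1 0.9;0 0 0 0 0 1 0.9;0 0 0 0 0 1 0.9;0 0 0 0 0 1 0.9;0 0 0 0 0 1 0.9;0 0 0 0 0 1 0.9"
}}

```text
t: 18.75
tcp_pos: [584.7, -44.1, 152.8]
ee_rot: [0.0, 0.341, 0.94, 0.0]
force: [0.2, -0.3, 0.4]
grip_width: 81.4
grip_force: 0.0
```

Emit:
{"name": "carry_out", "arguments": {
  "commands": "0 0 0 0 0 1 0.9;0 0 0 0 0 1 0.9;0 0 0 0 0 1 0.9;0 0 0 0 0 1 0.9;0 0 0 0 0 1 0.9;0 0 0 0 0 1 0.9;0 0 0 0 0 1 0.9;0 0 0 0 0 1 0.9"
}}

```text
t: 19.55
tcp_pos: [584.7, -44.1, 152.8]
ee_rot: [0.0, 0.642, 0.767, 0.0]
force: [0.1, -0.1, 0.7]
grip_width: 81.4
grip_force: 0.0
```

Emit:
{"name": "carry_out", "arguments": {
  "commands": "0 0 0 0 0 1 0.9;0 0 0 0 0 1 0.9;0 0 0 0 0 0.6 0.9;-0.9 -0.25 0 0 0 0 0.9;-0.9 -0.25 0 0 0 0 0.9;-0.9 -0.25 0 0 0 0 0.9;-0.9 -0.25 0 0 0 0 0.9;0 0 0 0 0 0 0.9"
}}

```text
t: 20.35
tcp_pos: [536.9, -189.7, 152.8]
ee_rot: [0.0, 0.725, 0.689, -0.0]
force: [-0.1, 0.3, -0.6]
grip_width: 81.4
grip_force: 0.0
```

Emit:
{"name": "carry_out", "arguments": {
  "commands": "-0.06 0.46 0 0 0 0 0.9;0 0 0.9 0 0 0 0.9;0 0 0.9 0 0 0 0.9;0 0 0.8 0 0 0 0.9;0 0 0.57 0 0 0 0.9;0 0 0 0 0 0 0.9"
}}

```text
t: 20.95
tcp_pos: [554.9, -188.2, 23.0]
ee_rot: [-0.003, 0.724, 0.69, -0.001]
force: [0.6, 0.6, 0.0]
grip_width: 81.4
grip_force: 0.0
```

Emit:
{"name": "carry_out", "arguments": {
  "commands": "0 0 0 0 0 0 0.2;0 0 0 0 0 0 -0.2;0 0 0 0 0 0 -0.5;0 0 0 0 0 0 -1;0 0 0 0 0 0 -1"
}}

```text
t: 21.45
tcp_pos: [557.0, -191.0, 27.6]
ee_rot: [0.002, 0.724, 0.689, 0.001]
force: [0.7, 3.0, 6.7]
grip_width: 59.6
grip_force: 65.3
```

Emit:
{"name": "carry_out", "arguments": {
  "commands": "0 0 -0.7 0 0 0 -1;0 0 -1 0 0 0 -1;0 0 -1 0 0 0 -1;0.88 -0.48 0 0 0 0 -1;0.89 -0.48 0 0 0 0 -1;0.89 -0.48 0 0 0 0 -1;0.89 -0.48 0 0 0 0 -1;0.89 -0.48 0 0 0 0 -1"
}}

```text
t: 22.25
tcp_pos: [467.7, -7.5, 134.2]
ee_rot: [0.0, 0.724, 0.689, 0.0]
force: [1.5, 0.6, -1.4]
grip_width: 59.4
grip_force: 65.4
```

Emit:
{"name": "carry_out", "arguments": {
  "commands": "0.89 -0.48 0 0 0 0 -1;0.89 -0.48 0 0 0 0 -1;0 0 0 0 0 0 -1;0 0 0 0 0 0 -1"
}}

```text
t: 22.65
tcp_pos: [433.8, 64.6, 134.3]
ee_rot: [0.001, 0.724, 0.69, 0.0]
force: [0.3, 0.9, -1.9]
grip_width: 59.1
grip_force: 65.4
```

Run:
```python
from h import *
st()
t=snap("top"); s=snap("side")
cv2.imwrite("pics/c5.png",np.hstack([t[60:320,140:460],s[100:360,170:490]]))
```

```text
{'t': 22.65, 'tcp_pos': [433.849, 64.606, 134.301], 'ee_rot': [0.001, 0.724, 0.69, 0.0], 'force': [0.341, 0.872, -1.933], 'grip_width': 59.134, 'joint_positions': [-0.12, 0.235, 1.878, -0.0, 1.027, -0.073]}
```

View pics/c5.png

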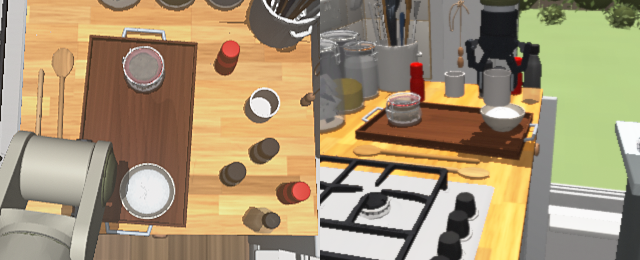

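Emit:
{"name": "carry_out", "arguments": {
  "commands": "0 0 0.9 0 0 0 -1;0 0 0.8 0 0 0 -1;0 0 0.5 0 0 0 -1;0 0 0.2 0 0 0 -1;0 0 0.07 0 0 0 -1;0 0 0 0 0 0 -1;0 0 0 0 0 0 0.5;0 0 0 0 0 0 0.7"
}}

```text
t: 23.55
tcp_pos: [434.5, 64.1, 35.8]
ee_rot: [0.001, 0.724, 0.69, 0.001]
force: [-0.6, -0.3, -0.1]
grip_width: 72.4
grip_force: 0.0
```

Emit:
{"name": "carry_out", "arguments": {
  "commands": "0 0 0 0 0 0 0.8;0 0 -0.5 0 0 0 0.8;0 0 -1 0 0 0 0.8;0 0 -1 0 0 0 0.8;0 0 -1 0 0 0 0.9;-0.9 0.5 0 0 0 0 0.9;-0.9 0.5 0 0 0 0 0.9;-0.9 0.5 0 0 0 0 0.9"
}}

```text
t: 24.35
tcp_pos: [489.0, -47.9, 175.7]
ee_rot: [0.001, 0.724, 0.69, 0.0]
force: [0.6, 0.3, 0.9]
grip_width: 81.2
grip_force: 0.0
```

Emit:
{"name": "carry_out", "arguments": {
  "commands": "-0.9 0.5 0 0 0 0 0.9;-0.9 0.5 0 0 0 0 0.9;-0.9 0.5 0 0 0 0 0.9;-0.9 0.5 0 0 0 0 0.9;0 0 0 0 0 0 0.9"
}}

```text
t: 24.85
tcp_pos: [562.2, -198.3, 174.4]
ee_rot: [0.001, 0.725, 0.688, -0.0]
force: [0.0, 0.6, -0.1]
grip_width: 81.0
grip_force: 0.0
```

Run:
```python
from h import *
st()
t=snap("top"); s=snap("side")
SH["ramT"]=SH["ramekin"]+[0,0,6]
find("ramekin_a","ramekin",[(607,-266,0)])
find("ramekin_a","ramT",[(434,64,0)])
find("salt_bowl","salt_bowl",[(432,-36,0)],("top",))
```

```text
{'t': 24.85, 'tcp_pos': [562.159, -198.304, 174.446], 'ee_rot': [0.001, 0.725, 0.688, -0.0], 'force': [0.019, 0.576, -0.061], 'grip_width': 80.971, 'joint_positions': [-0.535, 0.514, 1.354, -0.001, 1.272, -0.482]}
ramekin_a ([np.float64(608.9), np.float64(-269.6), 0], np.float64(0.93)) ['side'] 
ramekin_a ([np.float64(432.1), np.float64(59.6), 0], np.float64(0.91)) ['top', 'side'] [([np.float64(431.5), np.float64(60.0), 0], np.float64(0.97)), ([np.float64(434.1), np.float64(52.8), 0], np.float64(0.88))]
salt_bowl ([np.float64(436.0), np.float64(-31.6), 0], np.float64(0.27)) ['top']
```

Emit:
{"name": "carry_out", "arguments": {
  "commands": "-0.82 0.6 0 0 0 0 0.9;-0.82 0.6 0 0 0 0 0.9;0 0 0.9 0 0 0 0.9;0 0 0.9 0 0 0 0.9;0 0 0.9 0 0 0 0.9;0 0 0.7 0 0 0 0.9;0 0 0.27 0 0 0 0.9;0 0 0 0 0 0 0.9"
}}

```text
t: 26.0
tcp_pos: [605.7, -261.5, 27.3]
ee_rot: [-0.001, 0.724, 0.69, -0.0]
force: [-0.2, -0.3, -0.5]
grip_width: 80.9
grip_force: 0.0
```

Emit:
{"name": "carry_out", "arguments": {
  "commands": "0 0 0 0 0 0 0.2;0 0 0 0 0 0 -0.2;0 0 0 0 0 0 -0.5;0 0 0 0 0 0 -1;0 0 0 0 0 0 -1"
}}

```text
t: 26.5
tcp_pos: [607.1, -262.7, 30.7]
ee_rot: [0.002, 0.724, 0.69, 0.0]
force: [-0.5, 0.8, 6.1]
grip_width: 60.5
grip_force: 64.5
```

Emit:
{"name": "carry_out", "arguments": {
  "commands": "0 0 -0.7 0 0 0 -1;0 0 -1 0 0 0 -1;0 0 -0.6 0 0 0 -1;0.88 -0.16 0 0 0 0 -1;0.89 -0.16 0 0 0 0 -1;0.89 -0.16 0 0 0 0 -1;0.89 -0.16 0 0 0 0 -1;0.89 -0.16 0 0 0 0 -1"
}}

```text
t: 27.3
tcp_pos: [582.6, -82.0, 121.2]
ee_rot: [0.001, 0.724, 0.689, 0.0]
force: [0.4, -0.1, -1.4]
grip_width: 60.5
grip_force: 65.6
```

Emit:
{"name": "carry_out", "arguments": {
  "commands": "0.89 -0.16 0 0 0 0 -1;0.89 -0.16 0 0 0 0 -1;0.89 -0.16 0 0 0 0 -1;0.87 -0.16 0 0 0 0 -1;0 0 0 0 0 0 -1;0 0 0 0 0 0 -1"
}}

```text
t: 27.9
tcp_pos: [564.4, 59.6, 120.9]
ee_rot: [0.001, 0.724, 0.69, 0.0]
force: [0.9, -0.0, -2.0]
grip_width: 61.1
grip_force: 65.6
```

Emit:
{"name": "carry_out", "arguments": {
  "commands": "0 0 0.8 0 0 0 -1;0 0 0.7 0 0 0 -1;0 0 0.4 0 0 0 -1;0 0 0.15 0 0 0 -1;0 0 0.05 0 0 0 -1;0 0 0 0 0 0 -1;0 0 0 0 0 0 0.5;0 0 0 0 0 0 0.7"
}}

```text
t: 28.7
tcp_pos: [564.8, 59.2, 36.9]
ee_rot: [0.001, 0.724, 0.689, 0.001]
force: [0.9, -0.0, 0.2]
grip_width: 72.7
grip_force: 0.0
```

Emit:
{"name": "carry_out", "arguments": {
  "commands": "0 0 0 0 0 0 0.8;0 0 -0.5 0 0 0 0.8;0 0 -1 0 0 0 0.8;0 0 -1 0 0 0 0.8;0 0 -1 0 0 0 0.8;0 0 -0.5 0 0 0 0.6"
}}

```text
t: 29.3
tcp_pos: [565.1, 59.4, 200.1]
ee_rot: [0.002, 0.724, 0.69, 0.002]
force: [-0.3, 0.2, 0.0]
grip_width: 68.3
grip_force: 0.0
```

Run:
```python
from h import *
st()
t=snap("top"); s=snap("side")
find("grinder_a","grinder",[(512,-262,0),(463,-202,0)])
# cap circles in top view
for n in("grinder_a","square_bottle"):
  for r in env.landmark_of("top",n): print(n,r["p"],atz("top",r["pixel"],0).round())
for r in env.outline_of("top","square_bottle"): print(r["bbox"])
cv2.imwrite("pics/c6.png",np.hstack([cv2.resize(t[190:310,340:460],(480,480),interpolation=cv2.INTER_CUBIC),cv2.resize(s[130:220,320:400],(320,480)[:2],interpolation=cv2.INTER_CUBIC)]))
```

```text
{'t': 29.3, 'tcp_pos': [565.079, 59.377, 200.063], 'ee_rot': [0.002, 0.724, 0.69, 0.002], 'force': [-0.297, 0.158, 0.048], 'grip_width': 68.274, 'joint_positions': [-0.101, 0.429, 1.415, 0.0, 1.292, -0.052]}
grinder_a ([np.float64(510.6), np.float64(-264.4), 0], np.float64(0.84)) ['top', 'side'] [([np.float64(510.4), np.float64(-264.4), 0], np.float64(0.89)), ([np.float64(510.7), np.float64(-264.9), 0], np.float64(0.79))]
grinder_a ([np.float64(464.4), np.float64(-203.1), 0], np.float64(0.8)) ['top', 'side'] [([np.float64(463.8), np.float64(-201.1), 0], np.float64(0.88)), ([np.float64(464.6), np.float64(-201.0), 0], np.float64(0.73))]
grinder_a 0.92 [ 515. -262.    0.]
grinder_a 0.79 [ 431. -314.    0.]
grinder_a 0.64 [ 702. -190.    0.]
grinder_a 0.56 [ 465. -210.    0.]
grinder_a 0.42 [433.  59.   0.]
square_bottle 0.82 [ 383. -254.    0.]
[380.8, 265.8, 420.5, 295.9]
```

View pics/c6.png

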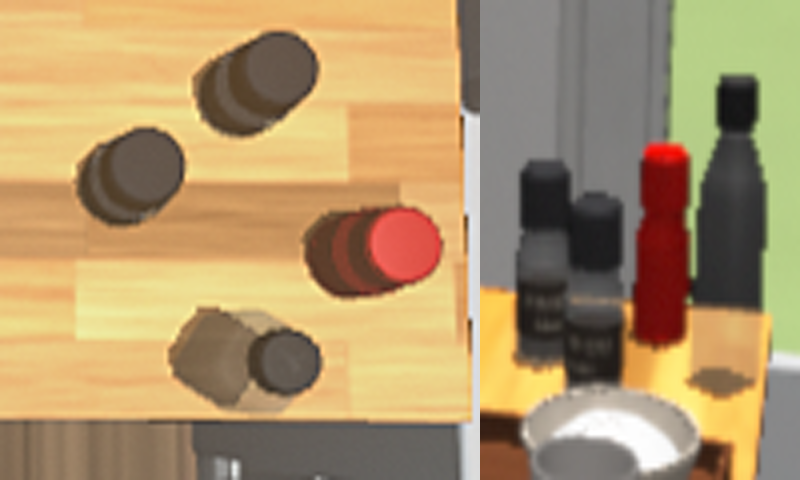

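Run:
```python
from h import *
for n,rc,z in(("g1",(232,377),112),("g2",(208,410.3),112),("b",(280,411.5),170)): print(n,atz("top",rc,z).round(1))
print("bottle base px guess", [np.round(proj("top",[x,y,0])) for x,y in((383,-254),(380,-250))])
```

```text
g1 [ 462.8 -203.6  112. ]
g2 [ 508.5 -266.7  112. ]
b [ 374.5 -253.4  170. ]
bottle base px guess [array([277., 394.]), array([278., 392.])]
```

Emit:
{"name": "carry_out", "arguments": {
  "commands": "-0.95 -0.32 0 0 0 0 0.5;-0.95 -0.32 0 0 0 0 0.5;-0.95 -0.32 0 0 0 0 0.5;-0.95 -0.32 0 0 0 0 0.5;-0.95 -0.32 0 0 0 0 0.5;-0.95 -0.32 0 0 0 0 0.5;-0.97 -0.29 0 0 0 0 0.5;0 0 0.5 0 0 0 0.5"
}}

```text
t: 30.45
tcp_pos: [462.1, -206.9, 176.9]
ee_rot: [0.002, 0.726, 0.688, -0.0]
force: [0.6, -0.2, 0.1]
grip_width: 64.4
grip_force: 0.0
```

Emit:
{"name": "carry_out", "arguments": {
  "commands": "0 0 0.5 0 0 0 0.5;0 0 0 0 0 0 0.5"
}}

```text
t: 30.65
tcp_pos: [461.4, -202.1, 153.3]
ee_rot: [-0.003, 0.724, 0.689, -0.0]
force: [-0.1, -0.1, 0.6]
grip_width: 64.1
grip_force: 0.0
```

Emit:
{"name": "carry_out", "arguments": {
  "commands": "0 0.05 0.8 0 0 0 0.5;0 0 0.8 0 0 0 0.5;0 0 0.5 0 0 0 0.5;0 0 0 0 0 0 0.2;0 0 0 0 0 0 -0.2;0 0 0 0 0 0 -0.6;0 0 0 0 0 0 -1;0 0 0 0 0 0 -1"
}}

```text
t: 31.45
tcp_pos: [465.2, -203.1, 73.2]
ee_rot: [0.001, 0.724, 0.69, 0.0]
force: [-0.7, 0.6, 5.6]
grip_width: 37.9
grip_force: 60.4
```

Emit:
{"name": "carry_out", "arguments": {
  "commands": "0 0 -0.7 0 0 0 -1;0 0 -1 0 0 0 -1;0 0 -0.9 0 0 0 -1;0.86 0.71 0 0 0 0 -1;0.86 0.71 0 0 0 0 -1;0.86 0.71 0 0 0 0 -1;0.86 0.71 0 0 0 0 -1;0.86 0.71 0 0 0 0 -1"
}}

```text
t: 32.25
tcp_pos: [615.9, -36.4, 176.3]
ee_rot: [0.0, 0.724, 0.69, -0.0]
force: [-0.1, -1.3, -2.3]
grip_width: 37.3
grip_force: 60.9
```

Emit:
{"name": "carry_out", "arguments": {
  "commands": "0.86 0.71 0 0 0 0 -1;0.86 0.71 0 0 0 0 -1;0.86 0.71 0 0 0 0 -1;0 0 0 0 0 0 -1;0 0 0 0 0 0 -1;0 0 0 0 0 0 -1"
}}

```text
t: 32.85
tcp_pos: [704.8, 60.1, 176.3]
ee_rot: [-0.0, 0.725, 0.689, -0.0]
force: [-0.2, 0.2, -0.7]
grip_width: 37.5
grip_force: 61.1
```

Good; lower to ~80.5 (96 mm) and release.

Emit:
{"name": "carry_out", "arguments": {
  "commands": "0 0 0.8 0 0 0 -1;0 0 0.8 0 0 0 -1;0 0 0.5 0 0 0 -1;0 0 0.2 0 0 0 -1;0 0 0.09 0 0 0 -1;0 0 0 0 0 0 -1;0 0 0 0 0 0 0;0 0 0 0 0 0 0.3"
}}

```text
t: 33.65
tcp_pos: [705.8, 60.8, 82.0]
ee_rot: [0.001, 0.724, 0.69, 0.001]
force: [0.2, 0.2, -0.6]
grip_width: 55.1
grip_force: 0.0
```

Emit:
{"name": "carry_out", "arguments": {
  "commands": "0 0 0 0 0 0 0.4;0 0 -0.5 0 0 0 0.4;0 0 -1 0 0 0 0.4;0 0 -1 0 0 0 0.4;0 0 -0.6 0 0 0 0.4;0 0 0 0 0 0 0.4"
}}

```text
t: 34.25
tcp_pos: [706.5, 60.9, 209.5]
ee_rot: [0.003, 0.724, 0.69, 0.003]
force: [1.3, -0.1, -0.2]
grip_width: 59.8
grip_force: 0.0
```

Run:
```python
from h import *
st()
t=snap("top"); s=snap("side")
find("grinder_a","grinder",[(510,-265,0)])
cv2.imwrite("pics/c7.png",np.hstack([t[60:320,140:460],s[100:360,170:490]]))
```

```text
{'t': 34.25, 'tcp_pos': [706.472, 60.897, 209.55], 'ee_rot': [0.003, 0.724, 0.69, 0.003], 'force': [1.257, -0.074, -0.172], 'grip_width': 59.77, 'joint_positions': [-0.079, 0.758, 0.853, -0.0, 1.522, -0.03]}
grinder_a ([np.float64(511.0), np.float64(-264.0), 0], np.float64(0.9)) ['top']
```

View pics/c7.png

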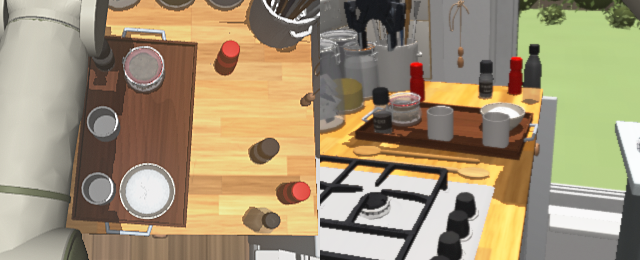

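Emit:
{"name": "carry_out", "arguments": {
  "commands": "-0.93 -0.5 0 0 0 0 0.45;-0.93 -0.5 0 0 0 0 0.45;-0.93 -0.5 0 0 0 0 0.45;-0.93 -0.5 0 0 0 0 0.45;-0.93 -0.5 0 0 0 0 0.45;-0.93 -0.5 0 0 0 0 0.45;-0.93 -0.5 0 0 0 0 0.45;-0.93 -0.5 0 0 0 0 0.45"
}}

```text
t: 35.25
tcp_pos: [529.3, -229.5, 203.4]
ee_rot: [-0.001, 0.724, 0.69, -0.0]
force: [0.2, -1.3, -0.4]
grip_width: 61.8
grip_force: 0.0
```

Emit:
{"name": "carry_out", "arguments": {
  "commands": "-0.93 -0.5 0 0 0 0 0.45;0 0 0 0 0 0 0.45;0 0 0.9 0 0 0 0.45;0 0 0 0 0 0 0.45;0 0 0 0 0 0 0.45"
}}

```text
t: 35.75
tcp_pos: [509.0, -264.0, 168.3]
ee_rot: [-0.001, 0.724, 0.69, -0.0]
force: [0.2, -0.1, 1.2]
grip_width: 61.7
grip_force: 0.0
```

Emit:
{"name": "carry_out", "arguments": {
  "commands": "0 0.03 0.9 0 0 0 0.45;0 0 0.9 0 0 0 0.45;0 0 0.53 0 0 0 0.45;0 0 0 0 0 0 0.2;0 0 0 0 0 0 -0.2;0 0 0 0 0 0 -0.6;0 0 0 0 0 0 -1;0 0 0 0 0 0 -1"
}}

```text
t: 36.55
tcp_pos: [511.0, -265.3, 77.0]
ee_rot: [0.002, 0.724, 0.69, 0.0]
force: [-0.4, 1.2, 7.5]
grip_width: 37.4
grip_force: 60.6
```

Emit:
{"name": "carry_out", "arguments": {
  "commands": "0 0 -0.7 0 0 0 -1;0 0 -0.9 0 0 0 -1;0 0 -0.6 0 0 0 -1;0.9 0.13 0 0 0 0 -1;0.91 0.14 0 0 0 0 -1;0.91 0.14 0 0 0 0 -1;0.91 0.14 0 0 0 0 -1;0.91 0.13 0 0 0 0 -1"
}}

```text
t: 37.35
tcp_pos: [546.3, -83.2, 163.8]
ee_rot: [0.0, 0.724, 0.689, 0.0]
force: [-0.1, -0.2, -0.9]
grip_width: 37.5
grip_force: 60.5
```

Emit:
{"name": "carry_out", "arguments": {
  "commands": "0.9 0.13 0 0 0 0 -1;0.9 0.13 0 0 0 0 -1;0 0 0 0 0 0 -1;0 0 0 0 0 0 -1;0 0 0 0 0 0 -1"
}}

```text
t: 37.85
tcp_pos: [560.1, -14.0, 163.5]
ee_rot: [0.0, 0.725, 0.689, -0.0]
force: [0.4, 0.1, -1.7]
grip_width: 37.5
grip_force: 60.6
```

Emit:
{"name": "carry_out", "arguments": {
  "commands": "0 0 0.8 0 0 0 -1;0 0 0.7 0 0 0 -1;0 0 0.3 0 0 0 -1;0 0 0.14 0 0 0 -1;0 0 0.04 0 0 0 -1;0 0 0 0 0 0 -1;0 0 0 0 0 0 0;0 0 0 0 0 0 0.3"
}}

```text
t: 38.65
tcp_pos: [560.7, -13.4, 85.0]
ee_rot: [0.001, 0.724, 0.69, 0.0]
force: [0.8, -0.9, -0.1]
grip_width: 54.7
grip_force: 0.0
```

Emit:
{"name": "carry_out", "arguments": {
  "commands": "0 0 0 0 0 0 0.3;0 0 -0.5 0 0 0 0.3;0 0 -1 0 0 0 0.3;0 0 -1 0 0 0 0.3;0 0 -1 0 0 0 0.3;0 0 -0.5 0 0 0 0.3;0 0 0 0 0 0 0.3"
}}

```text
t: 39.35
tcp_pos: [561.2, -13.4, 247.5]
ee_rot: [0.003, 0.724, 0.69, 0.002]
force: [0.2, 1.2, -0.4]
grip_width: 55.4
grip_force: 0.0
```

Run:
```python
from h import *
st()
t=snap("top"); s=snap("side")
c=t[265:300,395:425]; g=c.max(2)<80
v,u=np.nonzero(g); print("cap px",v.mean()+265,u.mean()+395,len(v), atz("top",[v.mean()+265,u.mean()+395],165).round(1))
```

```text
{'t': 39.35, 'tcp_pos': [561.187, -13.438, 247.496], 'ee_rot': [0.003, 0.724, 0.69, 0.002], 'force': [0.21, 1.246, -0.408], 'grip_width': 55.392, 'joint_positions': [-0.233, 0.379, 1.363, 0.0, 1.393, -0.184]}
cap px 280.2638888888889 408.0416666666667 72 [ 374.1 -248.5  165. ]
```

Emit:
{"name": "carry_out", "arguments": {
  "commands": "-0.77 -0.54 0 0 0 0 0.3;-0.77 -0.54 0 0 0 0 0.3;-0.77 -0.54 0 0 0 0 0.3;-0.77 -0.54 0 0 0 0 0.3;-0.77 -0.54 0 0 0 0 0.3;-0.77 -0.54 0 0 0 0 0.3;-0.77 -0.54 0 0 0 0 0.3;-0.8 -0.56 0 0 0 0 0.3"
}}

```text
t: 40.25
tcp_pos: [373.2, -252.6, 242.7]
ee_rot: [-0.001, 0.724, 0.69, 0.0]
force: [0.0, -0.6, 0.1]
grip_width: 55.5
grip_force: 0.0
```

Emit:
{"name": "carry_out", "arguments": {
  "commands": "0 0 0 0 0 0 0.3;0 0 0 0 0 0 0.3;0 0 0.7 0 0 0 0.3;0 0 0 0 0 0 0.3;0 0 0 0 0 0 0.3"
}}

```text
t: 40.75
tcp_pos: [375.0, -251.2, 216.1]
ee_rot: [-0.001, 0.724, 0.69, 0.0]
force: [1.1, 0.3, 0.6]
grip_width: 55.3
grip_force: 0.0
```

Down 73 mm to ~143 and close.

Emit:
{"name": "carry_out", "arguments": {
  "commands": "0 0 0.8 0 0 0 0.3;0 0 0.6 0 0 0 0.3;0 0 0.4 0 0 0 0.3;0 0 0 0 0 0 0;0 0 0 0 0 0 -0.4;0 0 0 0 0 0 -0.8;0 0 0 0 0 0 -1;0 0 0 0 0 0 -1"
}}

```text
t: 41.55
tcp_pos: [375.3, -252.6, 145.5]
ee_rot: [0.002, 0.724, 0.69, 0.0]
force: [0.3, 0.3, 6.8]
grip_width: 26.9
grip_force: 59.6
```

Emit:
{"name": "carry_out", "arguments": {
  "commands": "0 0 -0.3 0 0 0 -1;0 0 -0.5 0 0 0 -1;0 0 -0.5 0 0 0 -1;0 0 0 0 0 0 -1;0 0 0 0 0 0 -1"
}}

```text
t: 42.05
tcp_pos: [374.4, -251.7, 195.5]
ee_rot: [-0.0, 0.724, 0.69, 0.0]
force: [-0.3, 0.3, -5.3]
grip_width: 26.6
grip_force: 60.0
```

Run:
```python
from h import *
t=snap("top"); s=snap("side")
find("grinder_a","grinder",[(561,-14,0)])
cv2.imwrite("pics/c8.png",np.hstack([t[60:320,140:460],s[100:360,170:490]]))
```

```text
grinder_a ([np.float64(561.4), np.float64(-13.0), 0], np.float64(0.72)) ['top', 'side'] [([np.float64(561.4), np.float64(-13.1), 0], np.float64(0.92)), ([np.float64(567.4), np.float64(-38.8), 0], np.float64(0.57))]
```

View pics/c8.png

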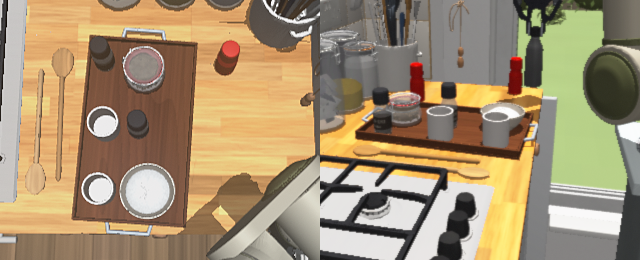

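Emit:
{"name": "carry_out", "arguments": {
  "commands": "0 0 -0.5 0 0 0 -1;0.74 0.75 0 0 0 0 -1;0.75 0.75 0 0 0 0 -1;0.75 0.75 0 0 0 0 -1;0.75 0.75 0 0 0 0 -1;0.74 0.74 0 0 0 0 -1;0.74 0.74 0 0 0 0 -1;0 0 0 0 0 0 -1"
}}

```text
t: 43.05
tcp_pos: [564.5, -78.8, 214.7]
ee_rot: [-0.001, 0.723, 0.691, 0.0]
force: [-1.4, -1.9, -5.0]
grip_width: 26.5
grip_force: 60.8
```

Emit:
{"name": "carry_out", "arguments": {
  "commands": "0 0 0 0 0 0 -1;0 0 0.6 0 0 0 -1;0 0 0 0 0 0 -1;0 0 0 0 0 0 -1"
}}

```text
t: 43.45
tcp_pos: [561.9, -82.9, 192.2]
ee_rot: [-0.0, 0.725, 0.689, -0.0]
force: [0.3, -0.0, -4.0]
grip_width: 25.9
grip_force: 60.8
```

Emit:
{"name": "carry_out", "arguments": {
  "commands": "0 0 0.5 0 0 0 -1;0 0 0.3 0 0 0 -1;0 0 0.12 0 0 0 -1;0 0 0.05 0 0 0 -1;0 0 0 0 0 0 -1"
}}

```text
t: 43.95
tcp_pos: [562.6, -82.4, 153.8]
ee_rot: [0.0, 0.724, 0.689, 0.0]
force: [-0.9, -0.4, -4.8]
grip_width: 26.5
grip_force: 60.8
```

Emit:
{"name": "carry_out", "arguments": {
  "commands": "0 0 0.04 0 0 0 -1;0 0 0 0 0 0 -1;0 0 0 0 0 0 -0.2;0 0 0 0 0 0 0;0 0 0 0 0 0 0;0 0 0 0 0 0 0"
}}

```text
t: 44.55
tcp_pos: [562.6, -82.4, 152.1]
ee_rot: [0.0, 0.724, 0.69, 0.0]
force: [-0.7, 0.5, -0.1]
grip_width: 42.7
grip_force: 0.0
```

Emit:
{"name": "carry_out", "arguments": {
  "commands": "0 0 -0.5 0 0 0 0;0 0 -0.8 0 0 0 0;0 0 -0.8 0 0 0 0;-0.9 -0.5 0 0 0 0 0;-0.9 -0.5 0 0 0 0 0;-0.9 -0.5 0 0 0 0 0;-0.9 -0.5 0 0 0 0 0;-0.9 -0.5 0 0 0 0 0"
}}

```text
t: 45.35
tcp_pos: [452.7, -258.4, 236.0]
ee_rot: [0.0, 0.724, 0.69, 0.0]
force: [1.4, -0.1, 0.7]
grip_width: 42.6
grip_force: 0.0
```

Emit:
{"name": "carry_out", "arguments": {
  "commands": "-0.7 -0.7 0 0 0 0 0;-0.7 -0.7 0 0 0 0 0;0 0 0 0 0 0 0"
}}

```text
t: 45.65
tcp_pos: [392.5, -312.9, 235.9]
ee_rot: [0.0, 0.726, 0.688, -0.0]
force: [0.5, -0.3, 0.0]
grip_width: 42.6
grip_force: 0.0
```

Run:
```python
from h import *
st()
t=snap("top"); s=snap("side")
cv2.imwrite("pics/c9.png",np.hstack([cv2.resize(t[85:295,155:345],(450,500)),cv2.resize(s[100:300,180:400],(350,320))][:1]+[np.vstack([cv2.resize(s[130:290,190:400],(350,267)),np.zeros((233,350,3),np.uint8)])]))
```

```text
{'t': 45.65, 'tcp_pos': [392.497, -312.919, 235.896], 'ee_rot': [0.0, 0.726, 0.688, -0.0], 'force': [0.522, -0.292, 0.04], 'grip_width': 42.648, 'joint_positions': [-0.906, 0.258, 1.558, -0.001, 1.325, -0.853]}
```

View pics/c9.png

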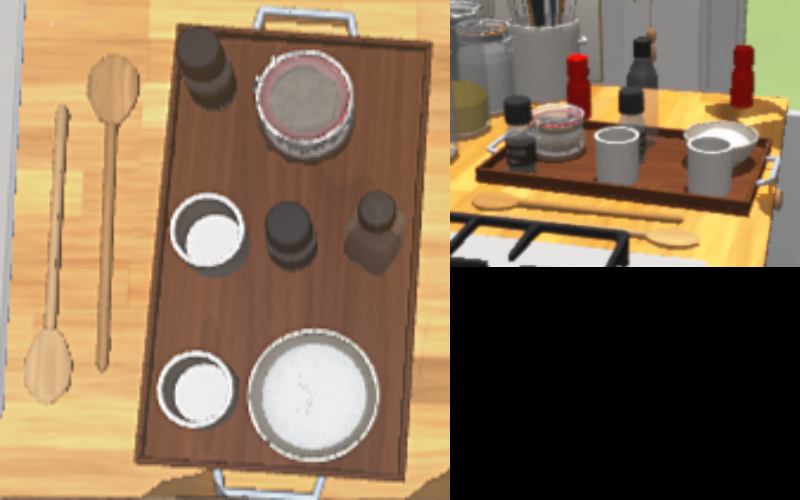

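The last picture shows both spoons on the worktop left of the tray. The ramekins, grinders and bottle stand upright and apart inside it, and the bowl and jar haven't moved.

```bash
python3 -c "
from bench import env
print(env.finish_job())"
```

```text
the job is handed in; nothing more can be done
None
```

The job is handed in: both spoons lie on the worktop clear of the tray, and both ramekins, both grinders and the bottle stand upright inside it without touching anything, with the salt bowl and jar left where they were.

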